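Lay out the embryo dissection place

TASK

Lay out the dissection place on the white bench mat: set the glass dish upright in the middle of the light plate and cover it with its knobbed lid, put the white rinse bowl midway between the light plate and the waste pot, and stand the saline bottle directly behind the bowl (the side away from the robot), about a finger's breadth clear of it. Nest the tapered liner cup upright in the waste pot until it is fully home, pressing no more than lightly so that it does not jam. Set the glass and porcelain down rather than dropping them, and leave the two little amber bottles standing where they are.

Things in the scene. Friction and masses are not known exactly. Their poses are not given: they have to be found in the camera images.
- bench_mat: fixed sheet of white bench paper, 300 mm deep (x), 760 mm wide (y), no thickness to speak of (things on it stand at z 0), a blue stripe near each short end. Origin: its centre. x axis: away from the robot (within 0.1 rad); y axis: to the left. Light plate and waste pot stand on it 285 mm either side of its origin along y (which is left varies): the origin is their midpoint.
- light_plate: fixed slim LED light plate for looking at dishes: grey box 130 mm (x) by 140 mm (y), 22 mm high, flat on top with a dark square and, in the very middle, a white lit disc of 80 mm diameter. Origin: centre of its underside, z up; the lit disc is centred above it at 22 mm.
- waste_pot: fixed heavy round steel pot, open at the top, tapered: 55 mm high, outer diameter 51 mm at the foot, 65 mm at the rim, wall 4 mm, inner floor 6 mm above the worktop; thin dark foot disc of 72 mm. Origin: centre of its underside, z up.
- liner_cup: loose tapered white plastic cup, open at the top, 40 g, standing upright: 80 mm high, outer diameter 41 mm at the foot, 57 mm at the rim, wall 3 mm. Origin: centre of its underside, z up. Fully home, its foot rests on the pot's floor, with about 2 mm play all round, and its rim stands 31 mm above the pot's rim.
- dish: loose round clear glass dish, straight-sided, open at the top, about 90 g: outer diameter 58 mm, 32 mm high, wall 4 mm. Origin: centre of its underside, z up. Stands upright at the start.
- dish_lid: loose round clear glass lid of the dish, 60 g, standing upright on its boss: disc of 62 mm diameter from 6 to 11 mm above the origin; below it a tapered boss, 30 mm diameter at its foot, 41 mm at the disc; on top a knob of 18 mm diameter, 15 to 34 mm above the origin. Origin: centre of the boss's foot, z up. Seated on the dish, its origin is 26 mm above the dish's.
- rinse_bowl: loose round white porcelain bowl, straight-sided, open at the top, about 150 g: outer diameter 64 mm, 36 mm high, wall 4 mm. Origin: centre of its underside, z up. Stands upright at the start.
- saline_bottle: loose round clear bottle with white cap and paper label, about 160 g: 100 mm high, straight body of 44 mm diameter up to 62 mm, then narrowing to a cap of 22 mm diameter (84 to 100 mm up). Origin: centre of its underside, z up. Stands upright at the start.
- vial: small loose amber glass jar with black cap, 24 mm diameter, 45 mm high, a bystander: leave it alone. Origin: centre of its underside.
- dropper: small loose amber glass bottle with black rubber cap, 30 mm diameter, 60 mm high, a bystander: leave it alone. Origin: centre of its underside.

How it is judged:
By the outcome, as a careful person would: the job done as asked, in the order asked, and still so for the second after the job is handed in, with the robot touching nothing.
It also fails if it takes over 128 s, if anything falls off the work surface, if the arm or the gripper's body presses on something with over 40 N, if the wrist force passes 120 N, or if a joint passes its speed limit or range.

ROBOT

A 7-joint arm with a two-finger parallel gripper is mounted at the origin on the work surface. World frame = base frame: x ahead of the robot, y to its left, z up, the work surface at z = 0. Lengths are in mm, angles in degrees, forces in N, time in s.
With the tool pointing down it reaches from about 400 to 850 mm from the base axis. Payload 10.4 kg.
Tool frame: the origin (TCP) lies between the finger pads; the fingertips stand 19 mm ahead of it and the grasp point (between the pads) is the TCP; z points along the fingers, y is the line along which they close (so a half turn about z gives the same grasp; the last joint's range is limited). The gripper opens to 87 mm and grips with 3 to 60 N. Pads are 19 mm wide; open, the fingers measure 117 mm over their backs; the gripper's body (75 mm by 190 mm) begins 51 mm behind the grasp point.
Start: joints at [63.507, 19.034, -3.707, 83.658, 1.238, 77.344, -5.071], TCP at [266.122, -565.534, 241.576] pointing down, gripper open.
Joint ranges: [-148.97, 148.97], [-28.65, 121.19], [-84.17, 76.75], [9.2, 138.47], [-72.65, 252.65], [3.7, 117.97], [-149.18, 149.18]. Speed limits (degrees/s): [127.2, 127.2, 159.86, 159.86, 180, 180, 180].

INTERFACE

Orientations are given as [roll, pitch, yaw] about the fixed x, y, z axes, in that order (R = Rz(yaw) Ry(pitch) Rx(roll)).
In Python, from cell import env, imaging gives the robot as it stands.
- The arm moves only by the shell command python3 -m creep 'ROWS' [FORCE]. ROWS is a JSON object whose one key "plan" holds a list of rows, each a list of 5 numbers: the opening, from 0 (shut) to 1 (fully open), then the shift along the tool's x, y, z in units of 30 mm (1.0 is 30 mm), then the turn about the tool's z in units of 6 degrees (1.0 is 6 degrees). In form: {"plan": [[claw, dx, dy, dz, yaw], ...]}. A call has 1 to 20 rows; each row is the pose to reach, as a shift and turn from the pose commanded when the call began, along the tool's axes at that moment; what a row does not reach only later rows make up. A row lasts 1/12 s, in which the tool goes at most 41.7 mm and 7.16 degrees, less where a joint would pass 70% of its speed; a pose out of reach is approached as far as the arm can. A call with a gripper value outside its range is refused whole. The fingers move at their own pace and stop on an object; FORCE is the grip in N (left out, the last holds). Time passes only in rows, so rows that repeat a pose let the fingers close. It gives the time, the measured TCP pose, the force, the opening and the grip force at its end, in the units of the state.
- env.sense(): the state, without advancing time (a new reading comes with each control period).
- imaging.snapshot(name): name is "scene" or "top" or "wrist"; returns (picture, depth): 400x640x3 uint8, red, green, blue; 400x640 float32, mm along the optical axis (not along the pixel's ray), 0 where there is no reading.
- imaging.camera_params(name): a dict with "vfov" (degrees; the focal length in pixels is half the picture's height over the tangent of half this angle, whatever the lens; pixels are square), "cx", "cy" (the principal point, pixels), "D" ([k1, k2, p1, p2, k3] as OpenCV has them; the pictures are not rectified), "extrinsics" (4x4, takes a point from world to camera coordinates); the wrist camera has in their place "tool_from_camera" (4x4, takes a point from camera to tool coordinates, whose origin is the TCP and whose axes are the flange's). Camera axes: x right, y down, z forward; pixel columns grow to the right and rows downward; lengths in mm; the calibration is good to about 2 mm. A picture is of the moment at which its call begins: read the wrist's pose just before it. camera_params takes no time and is no camera call.
- env.close_job(): hands the job in; it is judged then, once.
The state is a dict: "time_s": time; "joint_pos": joint angles; "joint_velocities": joint speeds; "joint_efforts": joint torques, N m; "tcp_pos": TCP position; "tcp_rot": TCP orientation; "ft_force": force on the tool from outside, world axes, zero at the start; "moment": the same for the moment, N m; "finger_gap": opening from 0.0 (shut) to 1.0 (fully open); "grip_force": force on a finger pad.
Only numpy, scipy, OpenCV 4.12 (cv2) and the standard library are available. Lean on these libraries where they do the work, as an engineer would, in place of code of your own. Each camera call takes 0.05 s, during which the arm holds its last target. There are 200 camera calls.

## Working session

There is one attempt and no reset: what is moved stays moved. The work goes in short steps, Python scripts to look and compute and a shell command to move; the robot and the scene stay as the last step left them, time stands still between calls to the robot, and variables do not carry over. Pictures are saved under pics/ and viewed, at most 14 in all, crops included, and the job is handed in when it is done.

```bash
ls; mkdir -p pics
python3 - <<'E'
from cell import env, imaging
import cv2, numpy as np
s=env.sense(); print({k:np.round(v,3).tolist() for k,v in s.items()})
for n in ["scene","top"]:
    p,d=imaging.snapshot(n); cv2.imwrite(f"pics/{n}0.png",p[:,:,::-1]); np.save(f"pics/{n}0.npy",d)
    c=imaging.camera_params(n); print(n,{k:np.round(v,3).tolist() for k,v in c.items()})
c=imaging.camera_params("wrist"); print({k:np.round(v,3).tolist() for k,v in c.items()})
E
```

```text
pics
{'time_s': 0.0, 'joint_pos': [63.507, 19.071, -3.708, 83.706, 1.237, 77.344, -5.07], 'joint_velocities': [0.034, 0.019, 0.017, -0.071, 0.011, 0.018, 0.028], 'joint_efforts': [0.002, -62.326, 0.026, -38.991, -0.061, 0.04, 0.0], 'tcp_pos': [265.945, -565.197, 240.767], 'tcp_rot': [-179.92, 0.003, 25.2], 'ft_force': [-0.617, -0.959, -0.026], 'moment': [-0.012, -0.011, 0.005], 'grip_force': 0.0, 'finger_gap': 1.003}
scene {'vfov': 55.232, 'cx': 316.134, 'cy': 204.703, 'D': [-0.009, 0.0, 0.0, 0.0, 0.0], 'extrinsics': [[0.419, 0.908, 0.01, -229.44], [0.727, -0.328, -0.603, -383.751], [-0.545, 0.26, -0.797, 1256.094], [0.0, 0.0, 0.0, 1.0]]}
top {'vfov': 53.254, 'cx': 323.842, 'cy': 204.449, 'D': [-0.084, 0.0, 0.0, 0.0, 0.0], 'extrinsics': [[0.015, -1.0, -0.022, 24.667], [-0.996, -0.013, -0.083, 555.053], [0.083, 0.023, -0.996, 853.218], [0.0, 0.0, 0.0, 1.0]]}
{'vfov': 67.973, 'cx': 316.405, 'cy': 199.74, 'D': [-0.028, 0.0, 0.0, 0.0, 0.0], 'tool_from_camera': [[0.001, -0.97, -0.244, 65.51], [1.0, 0.001, 0.001, -0.416], [-0.001, -0.244, 0.97, -144.488], [0.0, 0.0, 0.0, 1.0]]}
```

View pics/top0.png

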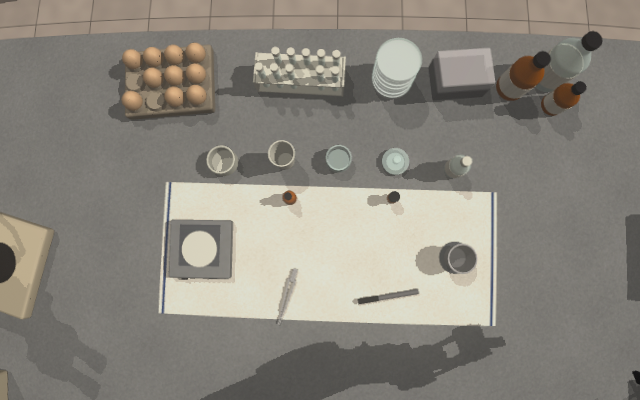

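View pics/scene0.png

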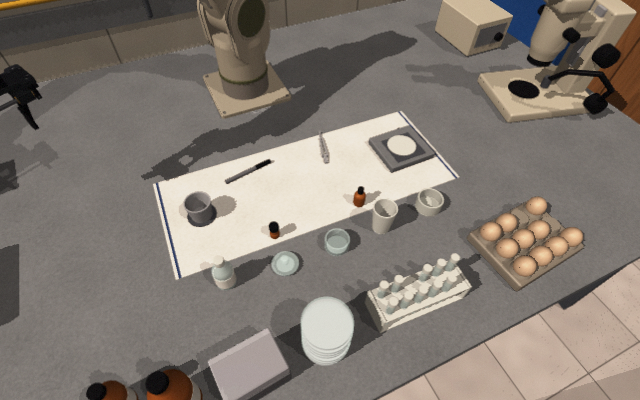

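The top view shows the bowl at (221,160), liner cup (281,153), dish (338,158), lid (396,161) and saline bottle cap (466,161). The light-plate disc is at (199,249), the pot at (460,258), and the amber bottles at (290,198) and (393,197). The mat spans (160..497, 183..325). The scene view agrees.

```bash
cat > h.py <<'E'
from cell import env, imaging
import cv2, numpy as np
from scipy.spatial.transform import Rotation as Ro
def cam(n, state=None):
    c=imaging.camera_params(n); f=200/np.tan(np.radians(c["vfov"])/2)
    K=np.array([[f,0,c["cx"]],[0,f,c["cy"]],[0,0,1]]); D=np.array(c["D"],float)
    if n=="wrist":
        T=np.eye(4); T[:3,:3]=Ro.from_euler("xyz",state["tcp_rot"],degrees=True).as_matrix(); T[:3,3]=state["tcp_pos"]
        W=T@np.array(c["tool_from_camera"])
    else: W=np.linalg.inv(np.array(c["extrinsics"]))
    return K,D,W
def onplane(px,z,C):
    K,D,W=C; u=cv2.undistortPoints(np.array(px,float).reshape(-1,1,2),K,D)[:,0]
    r=np.c_[u,np.ones(len(u))]@W[:3,:3].T; o=W[:3,3]
    return (o+r*((z-o[2])/r[:,2])[:,None])[:,:2]
def cloud(d,C):
    K,D,W=C; v,u=np.mgrid[:400,:640]; n=cv2.undistortPoints(np.dstack([u,v]).reshape(-1,1,2).astype(float),K,D)[:,0]
    p=np.c_[n,np.ones(len(n))]*d.reshape(-1,1); return (p@W[:3,:3].T+W[:3,3]).reshape(400,640,3)
def proj(P,C):
    K,D,W=C; E=np.linalg.inv(W)
    return cv2.projectPoints(np.array(P,float).reshape(-1,3),cv2.Rodrigues(E[:3,:3])[0],E[:3,3],K,D)[0][:,0]
def circ(p):
    p=np.asarray(p); A=np.c_[2*p,np.ones(len(p))]; s=np.linalg.lstsq(A,(p**2).sum(1),rcond=None)[0]
    return s[:2],np.sqrt(s[2]+s[:2]@s[:2])
def snap(n,name):
    s=env.sense(); p,d=imaging.snapshot(n); cv2.imwrite(f"pics/{name}.png",p[:,:,::-1]); np.save(f"pics/{name}.npy",d)
    return p,d,cam(n,s)
E
python3 - <<'E'
from h import *
C=cam("top"); d=np.load("pics/top0.npy"); img=cv2.imread("pics/top0.png")
P=cloud(d,C)
for nm,u,v,r,z0,z1 in [("bowl",221,160,20,28,45),("liner",281,153,20,70,90),("dish",338,158,20,24,45),("lid",396,161,20,25,40),("liddisc",396,161,20,5,14),("bottle",460,165,18,85,110),("bottleall",460,165,18,20,75),("amb1",290,198,10,30,70),("amb2",393,197,10,30,70),("pot",460,258,22,48,62),("plate",199,249,36,15,30)]:
    q=P[v-r:v+r,u-r:u+r].reshape(-1,3); q=q[(q[:,2]>z0)&(q[:,2]<z1)]
    if len(q)>3: print(nm,len(q),q.mean(0).round(1),"bbox mid",((q.max(0)+q.min(0))/2).round(1),"size",np.ptp(q,0).round(1))
    else: print(nm,len(q))
print("plane z", P[300,250,2],P[380,200,2],P[200,230,2])
hsv=cv2.cvtColor(img,cv2.COLOR_BGR2HSV)
m=((hsv[...,2]>170)&(hsv[...,1]<60)).astype(np.uint8); 
n,l,st,ce=cv2.connectedComponentsWithStats(m)
for i in range(1,n):
    if st[i,4]>60: print(st[i],ce[i].round(1),onplane([ce[i]],22,C).round(1))
# lit disc
# stripes: blue
b=((hsv[...,0]>100)&(hsv[...,0]<135)&(hsv[...,1]>80)).astype(np.uint8)
n,l,st,ce=cv2.connectedComponentsWithStats(b)
for i in range(1,n):
    if st[i,4]>60: print("blue",st[i],onplane([ce[i]],0,C).round(1))
E
```

```text
bowl 198 [651.9 263.4  34.1] bbox mid [652.1 264.   34.1] size [63.6 65.3 10.8]
liner 152 [659.1 123.6  77.9] bbox mid [656.8 122.7  76.6] size [55.4 51.5 12.3]
dish 159 [659.3   3.2  30.3] bbox mid [658.6   2.7  30. ] size [56.2 57.2 11.8]
lid 57 [ 656.2 -125.8   31.9] bbox mid [ 656.6 -125.4   32. ] size [17.8 17.2 12.2]
liddisc 522 [ 655.8 -125.7   10.1] bbox mid [ 656.1 -126.     9.5] size [60.1 59.1  8.8]
bottle 93 [ 640.6 -256.6   97. ] bbox mid [ 641.7 -257.9   93.3] size [19.4 19.4 16.4]
bottleall 324 [ 636.3 -248.3   56.5] bbox mid [ 640.4 -257.    47.7] size [41.6 44.  54.5]
amb1 142 [568.3 109.   44.3] bbox mid [568.9 109.8  46.6] size [26.3 28.6 31.6]
amb2 98 [ 572.6 -117.8   43.4] bbox mid [ 573.2 -118.4   39.4] size [21.9 22.4 16.5]
pot 205 [ 441.3 -263.2   53.3] bbox mid [ 442.8 -260.8   52.4] size [63.1 64.2  8.6]
plate 3576 [452.9 306.1  21.4] bbox mid [450.9 308.4  21.7] size [133.4 141.9  13.3]
plane z -0.2994542836944447 0.916571392425908 0.2735508337966621
[ 373   38   48   58 1744] [397.7  62.2] [[ 884.  -131.9]]
[255  47  25  14 171] [266.5  54.3] [[901.7 170.5]]
[439  49  54  20 426] [469.4  54.6] [[ 906.6 -298.8]]
[254  57  92  30 812] [305.2  71.1] [[860.6  79.7]]
[268 140  27  27 110] [280.  153.4] [[668.  132.2]]
[207 146  28  27 245] [218.5 161.1] [[649.6 271.1]]
[386 148  23  26 356] [397.2 160.5] [[ 655. -129.]]
[461 156  11  15  88] [466.8 160.8] [[ 656.6 -285.1]]
[159 182  10 131 340] [162.9 246.4] [[456.  390.9]]
[  164   182   327   144 36422] [337.3 254.2] [[446.4   1.5]]
[493 192   4 134 413] [494.6 259.2] [[ 439.1 -344.1]]
[182 231  35  36 988] [198.9 248.6] [[453.  308.1]]
blue [491 238   2  88  88] [[ 388.3 -345.6]]
```

```bash
cat >> h.py <<'E'
def go(x,y,z,yaw=90):
    s=env.sense(); R=Ro.from_euler("xyz",s["tcp_rot"],degrees=True).as_matrix()
    d=R.T@(np.array([x,y,z])-s["tcp_pos"])/30
    print("tcp",np.round(s["tcp_pos"],1),np.round(s["tcp_rot"],1),"t",s["time_s"],"-> rows",d.round(2),"turn",round(-((yaw-s["tcp_rot"][2]+180)%360-180)/6,2))
E
python3 -c "
from h import *
go(658.8,3,240,90)"
```

```text
tcp [ 266.  -565.2  240.8] [-179.9    0.    25.2] t 0.1 -> rows [ 19.91 -11.56   0.04] turn -10.8
```

```bash
python3 -m creep '{"plan":[[1,19.91,-11.56,0,-10.8],[1,19.91,-11.56,0,-10.8],[1,19.91,-11.56,0,-10.8],[1,19.91,-11.56,0,-10.8],[1,19.91,-11.56,0,-10.8],[1,19.91,-11.56,0,-10.8],[1,19.91,-11.56,0,-10.8],[1,19.91,-11.56,0,-10.8],[1,19.91,-11.56,0,-10.8],[1,19.91,-11.56,0,-10.8],[1,19.91,-11.56,0,-10.8],[1,19.91,-11.56,0,-10.8],[1,19.91,-11.56,0,-10.8],[1,19.91,-11.56,0,-10.8],[1,19.91,-11.56,0,-10.8],[1,19.91,-11.56,0,-10.8],[1,19.91,-11.56,0,-10.8],[1,19.91,-11.56,0,-10.8],[1,19.91,-11.56,0,-10.8],[1,19.91,-11.56,0,-10.8]]}' 20
python3 - <<'E'
from h import *
go(658.8,3,22)
p,d,C=snap("wrist","w1"); P=cloud(d,C)
for nm,x,y,z0,z1 in [("dish",659,3,24,45),("lidk",656,-126,26,40),("liddisc",656,-126,7,14),("liner",657,123,70,90)]:
    q=P.reshape(-1,3); q=q[(np.hypot(q[:,0]-x,q[:,1]-y)<45)&(q[:,2]>z0)&(q[:,2]<z1)]
    if len(q)>3: print(nm,len(q),((q.max(0)+q.min(0))/2).round(1),np.ptp(q,0).round(1), np.median(q[:,2]).round(1))
print(proj([658.8,3,32],C))
E
```

```text
time_s: 1.77
tcp_pos: [658.7, 1.8, 241.0]
tcp_rot: [-179.9, 0.0, 90.0]
ft_force: [-1.2, -0.5, -0.3]
finger_gap: 1.001
grip_force: 0.0
tcp [658.7   1.8 241. ] [-179.9    0.    90. ] t 1.7667 -> rows [0.05 0.01 7.3 ] turn -0.01
dish 552 [658.4   1.8  29.8] [55.9 56.5 11.5] 32.8
lidk 140 [ 656.5 -126.7   31.9] [17.3 16.7 10.3] 34.9
liddisc 455 [ 656.5 -144.2   12.2] [59.8 28.4  3.5] 12.4
liner 864 [656.2 121.1  76.7] [55.7 55.  13.4] 80.6
[[317.35540721 180.32635918]]
```

View pics/w1.png

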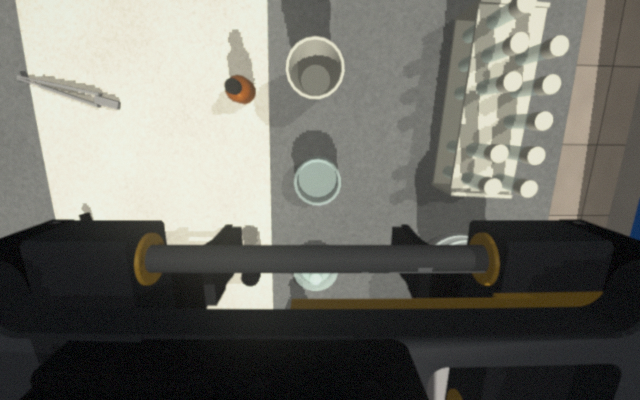

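The wrist view shows the dish at (317,180), the liner cup at (315,67), the lid at (316,270) behind the gripper bar, and the dropper at (240,89). The dish is already under the tool, so I'll grasp it.

```bash
python3 -m creep '{"plan":[[1,0,0,1.2,0],[1,0,0,2.4,0],[1,0,0,3.6,0],[1,0,0,4.8,0],[1,0,0,5.8,0],[1,0,0,6.6,0],[1,0,0,7.1,0],[1,0,0,7.27,0],[1,0,0,7.27,0],[1,0,0,7.27,0],[0.5,0,0,7.27,0],[0.5,0,0,7.27,0],[0.5,0,0,7.27,0],[0.5,0,0,7.27,0],[0.5,0,0,7.27,0],[0.5,0,0,7.27,0],[0.5,0,0,7.27,0],[0.5,0,0,7.27,0],[0.5,0,0,7.27,0],[0.5,0,0,7.27,0]]}' 15
python3 -c "
from h import *
go(659,2,22)"
```

```text
time_s: 3.48
tcp_pos: [659.1, 2.6, 23.8]
tcp_rot: [180.0, 0.0, 90.0]
ft_force: [-1.5, 0.4, 4.3]
finger_gap: 0.669
grip_force: 15.0
tcp [659.1   2.6  23.8] [180.   0.  90.] t 3.4833 -> rows [-0.02 -0.    0.06] turn 0.0
```

```bash
python3 -m creep '{"plan":[[0.5,0,0,-0.3,0],[0.5,0,0,-1,0],[0.5,0,0,-2,0],[0.5,0,0,-3,0],[0.5,0,0,-4,0],[0.5,0,0,-5,0],[0.5,0.5,-0.5,-5.7,0],[0.5,1.3,-1.3,-6,0],[0.5,2.1,-2.2,-6,0],[0.5,2.9,-3.1,-6,0],[0.5,3.7,-4,-6,0],[0.5,4.5,-4.9,-6,0],[0.5,5.3,-5.7,-6,0],[0.5,5.9,-6.4,-6,0],[0.5,6.3,-6.8,-6,0],[0.5,6.4,-6.87,-6,0],[0.5,6.4,-6.87,-6,0],[0.5,6.4,-6.87,-6,0]]}'
cat > plate.py <<'E'
from h import *
p,d,C=snap("wrist","w2"); hsv=cv2.cvtColor(p,cv2.COLOR_RGB2HSV); P=cloud(d,C)
m=((P[...,2]>15)&(P[...,2]<30)&(hsv[...,2]>150)).astype(np.uint8); m=cv2.morphologyEx(m,cv2.MORPH_OPEN,np.ones((3,3)))
cs=cv2.findContours(m,0,1)[0]
for c in sorted(cs,key=cv2.contourArea)[-2:]:
    w=onplane(cv2.convexHull(c)[:,0],22,C); print(len(c),circ(w),(w.min(0)+w.max(0))/2,np.ptp(w,0))
q=P[(P[...,2]>18)&(P[...,2]<26)]; q=q[(abs(q[:,0]-453)<90)&(abs(q[:,1]-308)<90)]
print(cv2.minAreaRect(q[:,:2].astype(np.float32)),np.median(q[:,2]))
go(453,308,80)
E
python3 plate.py
```

```text
time_s: 4.98
tcp_pos: [453.8, 193.6, 203.5]
tcp_rot: [180.0, 0.0, 89.9]
ft_force: [0.8, -0.6, -0.6]
finger_gap: 0.674
grip_force: 15.0
230 (array([452.02431481, 307.12238409]), np.float64(40.51376626472491)) [451.63268241 306.99819729] [80.82158597 79.76390156]
((450.5917663574219, 307.1253662109375), (133.5849151611328, 139.98141479492188), 0.6804143190383911) 23.358765921802103
tcp [453.9 193.3 203.4] [180.    0.   89.9] t 5.0333 -> rows [ 3.82 -0.04  4.11] turn -0.02
```

View pics/w2.png

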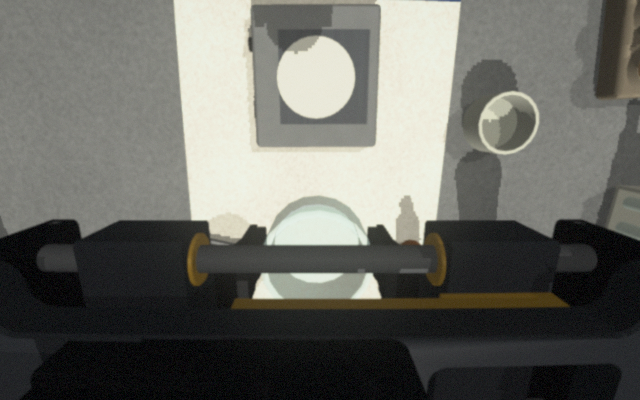

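The light plate's disc is at (316,77), and the dish is held level in the gripper. The disc centre works out at (452.0, 307.1).

```bash
python3 -m creep '{"plan":[[0.5,0.6,-0.02,0,0],[0.5,1.5,-0.04,0.2,0],[0.5,2.5,-0.06,0.8,0],[0.5,3.3,-0.06,1.6,0],[0.5,3.7,-0.06,2.5,0],[0.5,3.82,-0.06,3.3,0],[0.5,3.82,-0.06,4,0],[0.5,3.82,-0.06,4.5,0],[0.5,3.82,-0.06,4.8,0],[0.5,3.82,-0.06,4.9,0],[0.5,3.82,-0.06,4.98,0],[0.5,3.82,-0.06,5.05,0],[0.5,3.82,-0.06,5.05,0],[0.5,3.82,-0.06,5.05,0]]}'
python3 -c "
from h import *
go(452,307.7,45.8)"
```

```text
time_s: 6.2
tcp_pos: [451.6, 309.3, 52.6]
tcp_rot: [179.9, -0.0, 90.0]
ft_force: [-0.1, 0.7, -1.2]
finger_gap: 0.674
grip_force: 15.0
tcp [451.6 309.3  52.6] [179.9  -0.   90. ] t 6.2 -> rows [-0.05  0.01  0.23] turn -0.0
```

```bash
python3 -m creep '{"plan":[[0.5,-0.04,0.01,0,0],[0.5,-0.04,0.01,0.06,0],[0.5,-0.04,0.01,0.12,0],[0.5,-0.04,0.01,0.16,0],[0.5,-0.04,0.01,0.2,0],[0.5,-0.04,0.01,0.2,0],[0.5,-0.04,0.01,0.2,0]]}'
```

```text
time_s: 6.78
tcp_pos: [451.3, 308.0, 45.9]
tcp_rot: [-180.0, 0.0, 90.0]
ft_force: [-0.0, 0.6, 0.2]
finger_gap: 0.669
grip_force: 15.0
```

```bash
python3 -m creep '{"plan":[[0.5,0,0,0.02,0],[0.5,0,0,0.03,0],[0.5,0,0,0.03,0]]}'
```

```text
time_s: 7.03
tcp_pos: [451.4, 308.0, 45.7]
tcp_rot: [180.0, 0.0, 90.0]
ft_force: [-3.3, -2.3, 8.2]
finger_gap: 0.672
grip_force: 15.0
```

```bash
python3 -m creep '{"plan":[[0.8,0,0,0,0],[0.9,0,0,0,0],[1,0,0,0,0],[1,0,0,0,0],[1,0,0,0,0],[1,0,0,0,0],[1,0,0,-0.5,0],[1,0,0,-1.5,0],[1,0,0,-2.7,0],[1,0,0,-3.9,0],[1,0,0,-5,0],[1,-1.2,0.5,-5,0],[1,-2.5,1.2,-5,0],[1,-3.6,1.7,-5,0],[1,-3.6,1.7,-5,0],[1,-3.6,1.7,-5,0]]}'
python3 - <<'E'
from h import *
P0=None
p,d,C=snap("wrist","w3"); P=cloud(d,C)
q=P.reshape(-1,3); q=q[(np.hypot(q[:,0]-452,q[:,1]-307)<45)&(q[:,2]>48)&(q[:,2]<62)]
print(len(q),((q.max(0)+q.min(0))/2).round(1),np.ptp(q,0).round(1))
go(656.5,-126.7,80)
E
```

```text
time_s: 8.37
tcp_pos: [503.4, 197.3, 194.8]
tcp_rot: [-180.0, 0.0, 89.7]
ft_force: [-1.0, 1.1, -0.2]
finger_gap: 1.0
grip_force: 0.0
1041 [450.6 305.9  52.9] [57.  57.2  9.7]
tcp [502.5 199.5 194.9] [-180.    -0.    89.9] t 8.4167 -> rows [-10.86   5.16   3.83] turn -0.02
```

View pics/w3.png

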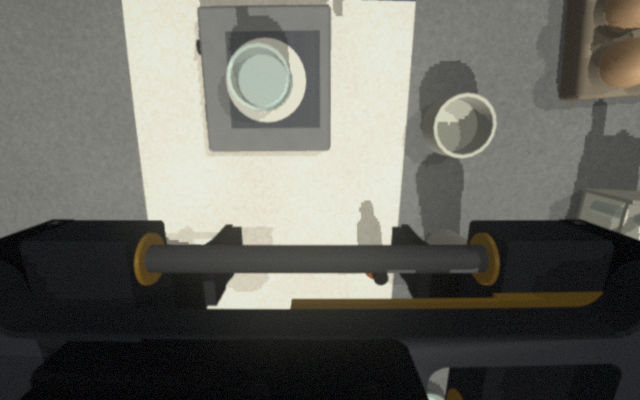

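The dish stands on the lit disc, with its rim around (261,76). The bowl is at (463,125). I'll check the dish centring against the plate in this same picture.

Run:
```python
from h import *
p,d,C=snap("wrist","w4"); P=cloud(d,C)
q=P.reshape(-1,3); a=q[(np.hypot(q[:,0]-452,q[:,1]-307)<45)&(q[:,2]>48)&(q[:,2]<62)]
print("dish",((a.max(0)+a.min(0))/2).round(1))
q=P[(P[...,2]>18)&(P[...,2]<26)]; q=q[(abs(q[:,0]-453)<90)&(abs(q[:,1]-308)<90)]
print("plate",cv2.minAreaRect(q[:,:2].astype(np.float32)))
g=cv2.cvtColor(p,cv2.COLOR_RGB2GRAY)
# dark square
m=((g<95)&(P[...,2]>15)&(P[...,2]<30)).astype(np.uint8)
c=max(cv2.findContours(m,0,1)[0],key=cv2.contourArea); w=onplane(c[:,0],22,C)
print("square",cv2.minAreaRect(w.astype(np.float32)))
s=env.sense();print(s["tcp_pos"])
P=cloud(np.load("pics/w2.npy"),C)
```

```text
dish [450.2 306.1  52.6]
plate ((450.0146179199219, 307.2701416015625), (139.1683349609375, 134.4798583984375), 89.97806549072266)
square ((462.923583984375, 343.5474853515625), (47.41551208496094, 96.57515716552734), 75.92388916015625)
[501.96004096 200.69117818 195.03987412]
```

```bash
python3 -m creep '{"plan":[[1,-1,0.5,0,0],[1,-2.2,1,0,0],[1,-3.4,1.6,0,0],[1,-4.6,2.2,0,0],[1,-5.8,2.7,0,0],[1,-7,3.3,0,0],[1,-8.2,3.9,0,0],[1,-9.4,4.4,0,0],[0.7,-10.3,4.9,0.5,0],[0.6,-10.8,5.1,1.3,0],[0.6,-10.89,5.14,2.3,0],[0.6,-10.89,5.14,3.2,0],[0.6,-10.89,5.14,4,0],[0.6,-10.89,5.14,4.5,0],[0.6,-10.89,5.14,4.6,0],[0.6,-10.89,5.14,4.6,0],[0.6,-10.89,5.14,4.6,0],[0.6,-10.89,5.14,4.6,0]]}'
python3 -c "
from h import *
go(656.5,-126.5,33.5)"
```

```text
time_s: 9.97
tcp_pos: [657.7, -126.5, 59.1]
tcp_rot: [179.8, 0.0, 90.0]
ft_force: [-0.4, -0.3, 0.4]
finger_gap: 0.601
grip_force: 0.0
tcp [ 657.7 -126.5   59.1] [179.8   0.   90. ] t 9.9667 -> rows [-0.   -0.04  0.85] turn 0.0
```

```bash
python3 -m creep '{"plan":[[0.6,0,-0.04,0.3,0],[0.6,0,-0.04,0.6,0],[0.6,0,-0.04,0.8,0],[0.6,0,-0.04,0.83,0],[0.6,0,-0.04,0.83,0],[0.1,0,-0.04,0.83,0],[0.1,0,-0.04,0.83,0],[0.1,0,-0.04,0.83,0],[0.1,0,-0.04,0.83,0],[0.1,0,-0.04,0.83,0],[0.1,0,-0.04,0.83,0],[0.1,0,-0.04,0.83,0],[0.1,0,-0.04,0.83,0],[0.1,0,-0.04,0.83,0]]}' 15
python3 -c "
from h import *
s=env.sense();print(s['tcp_pos'],s['finger_gap'],s['grip_force'])"
```

```text
time_s: 11.13
tcp_pos: [655.4, -126.8, 32.3]
tcp_rot: [180.0, 0.0, 90.0]
ft_force: [0.3, -0.1, 1.0]
finger_gap: 0.199
grip_force: 15.0
[ 655.42624797 -126.77726924   32.26352818] 0.19934828915013078 15.000007152557373
```

```bash
python3 -m creep '{"plan":[[0.1,0,0,-0.5,0],[0.1,0,0,-1.5,0],[0.1,0,0,-2.5,0],[0.1,0,0,-3.5,0],[0.1,0.8,-0.4,-4.3,0],[0.1,1.8,-0.9,-4.5,0],[0.1,2.8,-1.4,-4.5,0],[0.1,3.9,-1.9,-4.5,0],[0.1,5,-2.4,-4.5,0],[0.1,6.1,-2.9,-4.5,0],[0.1,7.2,-3.4,-4.5,0],[0.1,8.3,-3.9,-4.5,0],[0.1,9.4,-4.5,-4.5,0],[0.1,10.5,-5,-4.5,0],[0.1,11.6,-5.5,-4.5,0],[0.1,12.6,-6,-4.5,0],[0.1,13.5,-6.4,-4.5,0],[0.1,14.2,-6.7,-4.5,0],[0.1,14.44,-6.81,-4.5,0],[0.1,14.44,-6.81,-4.5,0]]}'
python3 -m creep '{"plan":[[0.1,0,0,0.5,0],[0.1,0,0,1.2,0],[0.1,0,0,1.9,0],[0.1,0,0,2.3,0],[0.1,0,0,2.4,0],[0.1,0,0,2.4,0],[0.1,0,0,2.4,0],[0.1,0,0,2.4,0]]}'
python3 -c "
from h import *
go(451.2,306.6,81)"
```

```text
time_s: 12.8
tcp_pos: [449.6, 308.7, 168.1]
tcp_rot: [180.0, -0.0, 90.2]
ft_force: [0.5, -1.1, 0.1]
finger_gap: 0.199
grip_force: 15.0
time_s: 13.47
tcp_pos: [451.8, 306.7, 96.4]
tcp_rot: [179.9, -0.0, 90.0]
ft_force: [0.2, -0.2, -1.0]
finger_gap: 0.203
grip_force: 15.0
tcp [451.8 306.7  96.4] [179.9  -0.   90. ] t 13.4667 -> rows [-0.   -0.02  0.51] turn -0.0
```

```bash
python3 -m creep '{"plan":[[0.1,0,-0.02,0.15,0],[0.1,0,-0.02,0.3,0],[0.1,0,-0.02,0.4,0],[0.1,0,-0.02,0.45,0],[0.1,0,-0.02,0.47,0],[0.1,0,-0.02,0.47,0],[0.1,0,-0.02,0.47,0]]}'
python3 -m creep '{"plan":[[0.1,0,0,0.02,0],[0.1,0,0,0.04,0],[0.1,0,0,0.04,0]]}'
```

```text
time_s: 14.05
tcp_pos: [450.4, 306.6, 81.1]
tcp_rot: [180.0, -0.0, 90.0]
ft_force: [-0.4, 0.3, -1.6]
finger_gap: 0.198
grip_force: 15.0
time_s: 14.3
tcp_pos: [450.6, 306.6, 80.2]
tcp_rot: [180.0, -0.0, 90.0]
ft_force: [-1.0, -0.6, 2.4]
finger_gap: 0.201
grip_force: 15.0
```

```bash
python3 -m creep '{"plan":[[0.4,0,0,0,0],[0.5,0,0,0,0],[0.5,0,0,0,0],[0.5,0,0,0,0],[0.5,0,0,-0.5,0],[0.5,0,0,-1.4,0],[1,0,0,-2.5,0],[1,0,0,-3.6,0],[1,-1,1,-4,0],[1,-2,2,-4,0],[1,-3,3,-4,0],[1,-3.9,3.6,-4,0],[1,-3.9,3.6,-4,0],[1,-3.9,3.6,-4,0],[1,-3.9,3.6,-4,0],[1,-3.9,3.6,-4,0],[1,-3.9,3.6,-4,0],[1,-3.9,3.6,-4,0]]}'
python3 - <<'E'
from h import *
p,d,C=snap("wrist","w5"); P=cloud(d,C)
for nm,x,y,z0,z1 in [("bowl",652,263,28,45),("lidk",451,306,76,90),("liddisc",451,306,54,65)]:
    q=P.reshape(-1,3); q=q[(np.hypot(q[:,0]-x,q[:,1]-y)<45)&(q[:,2]>z0)&(q[:,2]<z1)]
    print(nm,len(q),((q.max(0)+q.min(0))/2).round(1),np.ptp(q,0).round(1), np.median(q[:,2]).round(1))
go(652,263,100)
E
```

```text
time_s: 15.8
tcp_pos: [557.9, 190.5, 200.0]
tcp_rot: [180.0, -0.0, 90.1]
ft_force: [0.6, -0.1, 0.1]
finger_gap: 1.003
grip_force: 0.0
bowl 1021 [650.6 262.6  34.2] [63.1 62.6 12.3] 36.7
lidk 408 [450.4 305.2  80.7] [16.7 17.3  9.2] 83.0
liddisc 3437 [450.1 305.4  59. ] [61.7 61.3  7.9] 60.3
tcp [558.  190.3 200. ] [180.    0.   90.1] t 15.85 -> rows [2.42 3.14 3.33] turn 0.01
```

View pics/w5.png

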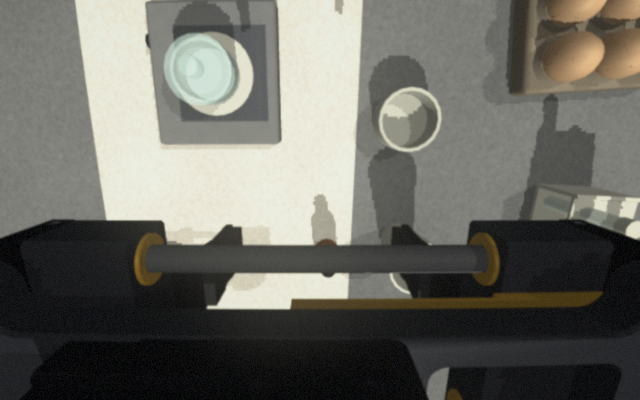

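The lid is seated level on the dish: its knob is near (190,65) and its height reads as expected. The bowl is at (409,119), with the egg tray close behind it, so I'll check that clearance.

Run:
```python
from h import *
P=cloud(np.load("pics/top0.npy"),cam("top")).reshape(-1,3)
for a,b in [(20,45),(45,60),(60,75),(75,200)]:
    q=P[(abs(P[:,1]-263)<42)&(P[:,0]>700)&(P[:,0]<950)&(P[:,2]>a)&(P[:,2]<b)]; print(a,b,len(q),np.sort(q[:,0])[:5] if len(q) else 0)
go(651.3,262.6,60)
```

```text
20 45 339 [768.18374167 768.19496729 768.28019111 768.28207147 768.33366014]
45 60 31 [784.69716053 786.57765353 786.77274163 787.04639216 788.01249747]
60 75 5 [788.95355009 789.99704444 792.20232752 794.42786682 796.66031573]
75 200 0 0
tcp [558.  190.3 200. ] [180.    0.   90.1] t 15.85 -> rows [2.41 3.11 4.67] turn 0.01
```

```bash
python3 -m creep '{"plan":[[1,0.8,1,0,0],[1,1.7,2.1,0,0],[1,2.3,3,0.5,0],[1,2.41,3.11,1.5,0],[1,2.41,3.11,2.5,0],[1,2.41,3.11,3.5,0],[1,2.41,3.11,4.4,0],[1,2.41,3.11,5.1,0],[1,2.41,3.11,5.6,0],[1,2.41,3.11,5.75,0],[1,2.41,3.11,5.75,0],[1,2.41,3.11,5.75,0],[0.6,2.41,3.11,5.75,0],[0.6,2.41,3.11,5.75,0],[0.6,2.41,3.11,5.75,0],[0.6,2.41,3.11,5.75,0],[0.6,2.41,3.11,5.75,0],[0.6,2.41,3.11,5.75,0],[0.6,2.41,3.11,5.75,0]]}' 18
python3 -c "
from h import *
s=env.sense();print(s['tcp_pos'],s['finger_gap'],s['grip_force'])"
```

```text
time_s: 17.43
tcp_pos: [651.9, 261.8, 27.8]
tcp_rot: [180.0, -0.0, 90.0]
ft_force: [-1.5, -1.7, 4.5]
finger_gap: 0.716
grip_force: 17.9
[651.92273264 261.80273629  27.81201512] 0.7161492867116604 17.921139639729518
```

```bash
python3 -m creep '{"plan":[[0.6,0,0,-0.4,0],[0.6,0,0,-1.3,0],[0.6,0,0,-2.3,0],[0.6,0,0,-3.3,0],[0.6,-0.5,-0.4,-4,0],[0.6,-1.3,-1.1,-4,0],[0.6,-2.2,-1.9,-4,0],[0.6,-3.1,-2.6,-4,0],[0.6,-4,-3.4,-4,0],[0.6,-4.9,-4.2,-4,0],[0.6,-5.8,-5,-4,0],[0.6,-6.6,-5.7,-4,0],[0.6,-7.3,-6.3,-3.7,0],[0.6,-7.8,-6.7,-3,0],[0.6,-8,-6.83,-2.2,0],[0.6,-8,-6.83,-1.4,0],[0.6,-8,-6.83,-0.8,0],[0.6,-8,-6.83,-0.4,0],[0.6,-8,-6.83,-0.3,0],[0.6,-8,-6.83,-0.3,0]]}'
python3 -m creep '{"plan":[[0.6,0,0,0,0],[0.6,0,0,0,0],[0.6,0,0,0,0]]}'
python3 -c "
from h import *
go(447,21.7,27.8)"
```

```text
time_s: 19.1
tcp_pos: [446.6, 22.1, 36.2]
tcp_rot: [-179.9, -0.0, 90.0]
ft_force: [-0.2, 0.1, -1.6]
finger_gap: 0.715
grip_force: 17.9
time_s: 19.35
tcp_pos: [447.6, 21.8, 37.3]
tcp_rot: [179.9, 0.0, 90.0]
ft_force: [-1.0, 0.8, -1.5]
finger_gap: 0.72
grip_force: 17.9
tcp [447.6  21.8  37.3] [179.9   0.   90. ] t 19.35 -> rows [-0.   -0.02  0.32] turn 0.0
```

```bash
python3 -m creep '{"plan":[[0.6,0,-0.01,0.1,0],[0.6,0,-0.01,0.2,0],[0.6,0,-0.01,0.25,0],[0.6,0,-0.01,0.27,0],[0.6,0,-0.01,0.27,0],[0.6,0,-0.01,0.27,0]]}'
python3 -m creep '{"plan":[[0.6,0,0,0.02,0],[0.6,0,0,0.04,0],[0.6,0,0,0.04,0]]}'
```

```text
time_s: 19.85
tcp_pos: [446.5, 21.8, 28.2]
tcp_rot: [-180.0, -0.0, 90.0]
ft_force: [-0.2, 0.0, -1.2]
finger_gap: 0.717
grip_force: 17.9
time_s: 20.1
tcp_pos: [446.7, 21.8, 27.6]
tcp_rot: [180.0, 0.0, 90.0]
ft_force: [-4.7, -0.4, 9.7]
finger_gap: 0.716
grip_force: 17.9
```

```bash
python3 -m creep '{"plan":[[0.85,0,0,0,0],[1,0,0,0,0],[1,0,0,0,0],[1,0,0,0,0],[1,0,0,0,0],[1,0,0,-0.5,0],[1,0,0,-1.4,0],[1,0,0,-2.5,0],[1,0,0,-3.6,0],[1,0,0,-4.8,0],[1,-1,0,-5.8,0],[1,-2,0,-6,0],[1,-3,0.5,-6,0],[1,-3.7,1,-6,0],[1,-3.7,1,-6,0],[1,-3.7,1,-6,0],[1,-3.7,1,-6,0],[1,-3.7,1,-6,0],[1,-3.7,1,-6,0]]}'
python3 - <<'E'
from h import *
for n in ("wrist","top"):
    p,d,C=snap(n,n+"6"); P=cloud(d,C).reshape(-1,3)
    for nm,x,y,z0,z1 in [("bowl",447,22,28,45),("cap",641,-257,85,110),("pot",442,-262,45,62),("lidk",451,306,76,90),("vial",573,-118,30,60),("dropper",569,110,40,70)]:
        q=P[(np.hypot(P[:,0]-x,P[:,1]-y)<42)&(P[:,2]>z0)&(P[:,2]<z1)]
        if len(q)>20: print(n,nm,len(q),((q.max(0)+q.min(0))/2).round(1),np.ptp(q,0).round(1), np.median(q[:,2]).round(1))
go(641,-257,150,0)
E
```

```text
time_s: 21.68
tcp_pos: [476.3, -88.3, 207.1]
tcp_rot: [180.0, 0.0, 90.1]
ft_force: [0.5, -0.4, 0.1]
finger_gap: 0.996
grip_force: 0.0
wrist bowl 953 [445.3  22.7  33.7] [63.1 63.3 11.3] 36.9
wrist vial 392 [ 572.4 -118.8   40.1] [23.  21.2 17.2] 46.0
top bowl 166 [445.9  24.9  33.2] [62.2 62.5 10. ] 35.2
top cap 93 [ 641.5 -258.2   93.8] [18.7 20.6 16.6] 98.3
top lidk 59 [450.5 305.6  80.4] [14.8 17.   7.8] 80.8
top dropper 62 [570.6 110.8  51.1] [17.7 19.7 22.1] 57.9
tcp [476.4 -88.6 207.2] [180.    0.   90.1] t 21.7833 -> rows [-5.62  5.48  1.91] turn 15.01
```

```bash
python3 -m creep '{"plan":[[1,-5.65,1.79,0,15],[1,-5.65,1.79,0,15],[1,-5.65,1.79,0,15],[1,-5.65,1.79,0,15],[1,-5.65,1.79,0,15],[1,-5.65,1.79,0,15],[1,-5.65,1.79,0,15],[1,-5.65,1.79,0,15],[1,-5.65,1.79,0,15],[1,-5.65,1.79,0,15],[1,-5.65,1.79,0,15],[1,-5.65,1.79,0,15],[1,-5.65,1.79,0,15],[1,-5.65,1.79,0,15],[1,-5.65,1.79,0,15],[1,-5.65,1.79,0,15],[1,-5.65,1.79,0,15],[1,-5.65,1.79,0,15]]}'
python3 - <<'E'
from h import *
p,d,C=snap("wrist","w7"); P=cloud(d,C).reshape(-1,3)
for nm,x,y,z0,z1 in [("cap",641,-257,90,110),("body",641,-257,20,62),("all",641,-257,20,110)]:
    q=P[(np.hypot(P[:,0]-x,P[:,1]-y)<42)&(P[:,2]>z0)&(P[:,2]<z1)]
    if len(q)>20: print(nm,len(q),((q.max(0)+q.min(0))/2).round(1),np.ptp(q,0).round(1), np.median(q[:,2]).round(1))
go(641,-258,56,0)
E
```

```text
time_s: 23.28
tcp_pos: [530.2, -258.7, 207.1]
tcp_rot: [180.0, -0.0, 0.1]
ft_force: [0.3, -0.1, 0.5]
finger_gap: 1.001
grip_force: 0.0
cap 657 [ 641.  -259.9   97.2] [21.2 20.7 13.9] 101.2
body 191 [ 634.6 -260.1   41.1] [32.3 44.3 41.7] 49.3
all 2029 [ 640.3 -260.1   62.2] [43.6 44.3 83.9] 73.9
tcp [ 530.2 -258.8  207.1] [180.  -0.   0.] t 23.3333 -> rows [ 3.69 -0.02  5.04] turn 0.01
```

View pics/w7.png

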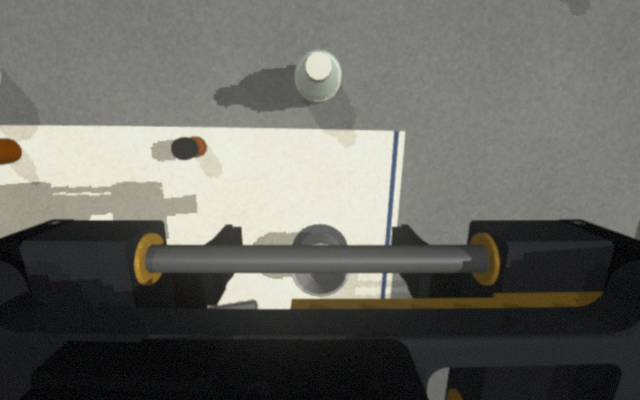

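The wrist view shows the bottle cap at (318,66) with nothing around it. It measures (641,-260).

```bash
python3 -m creep '{"plan":[[1,1,0.04,0,0],[1,2.2,0.04,0,0],[1,3.3,0.04,0,0],[1,3.69,0.04,0.5,0],[1,3.69,0.04,1.4,0],[1,3.69,0.04,2.4,0],[1,3.69,0.04,3.4,0],[1,3.69,0.04,4.3,0],[1,3.69,0.04,4.8,0],[1,3.69,0.04,5,0],[1,3.69,0.04,5,0],[1,3.69,0.04,5,0],[0.4,3.69,0.04,5,0],[0.4,3.69,0.04,5,0],[0.4,3.69,0.04,5,0],[0.4,3.69,0.04,5,0],[0.4,3.69,0.04,5,0],[0.4,3.69,0.04,5,0],[0.4,3.69,0.04,5,0],[0.4,3.69,0.04,5,0]]}' 20
python3 -m creep '{"plan":[[0.4,0,0,0,0],[0.4,0,0,0,0]]}'
```

```text
time_s: 25.0
tcp_pos: [640.9, -259.8, 57.1]
tcp_rot: [-180.0, 0.0, 0.0]
ft_force: [0.0, -0.1, 0.4]
finger_gap: 0.502
grip_force: 20.0
time_s: 25.17
tcp_pos: [640.9, -259.9, 57.1]
tcp_rot: [-180.0, 0.0, 0.0]
ft_force: [-1.0, 1.6, 1.8]
finger_gap: 0.499
grip_force: 20.0
```

```bash
python3 -m creep '{"plan":[[0.4,0,0,-0.4,0],[0.4,0,0,-1.2,0],[0.4,0,0,-2.2,0],[0.4,0,0,-3.1,0],[0.4,-0.1,-0.4,-3.6,0],[0.4,-0.5,-1.2,-3.6,0],[0.4,-1,-2.2,-3.6,0],[0.4,-1.4,-3.2,-3.6,0],[0.4,-1.8,-4.2,-3.6,0],[0.4,-2.3,-5.2,-3.6,0],[0.4,-2.7,-6.2,-3.6,0],[0.4,-3.1,-7.1,-3.6,0],[0.4,-3.5,-8,-3.6,0],[0.4,-3.8,-8.7,-3.6,0],[0.4,-4.05,-9.2,-3.6,0],[0.4,-4.12,-9.36,-3.4,0],[0.4,-4.12,-9.36,-2.6,0],[0.4,-4.12,-9.36,-1.8,0],[0.4,-4.12,-9.36,-1,0],[0.4,-4.12,-9.36,-0.6,0]]}'
python3 -m creep '{"plan":[[0.4,0,0,0.2,0],[0.4,0,0,0.3,0],[0.4,0,0,0.3,0],[0.4,0,0,0.3,0],[0.4,0,0,0.3,0]]}'
python3 -c "
from h import *
go(517.4,21,57.1,0)"
```

```text
time_s: 26.83
tcp_pos: [516.1, 19.8, 72.5]
tcp_rot: [180.0, 0.2, -0.0]
ft_force: [-0.9, -0.1, -1.3]
finger_gap: 0.499
grip_force: 20.0
time_s: 27.25
tcp_pos: [518.2, 20.9, 67.2]
tcp_rot: [180.0, -0.1, -0.0]
ft_force: [0.1, -0.1, -1.3]
finger_gap: 0.494
grip_force: 20.0
tcp [518.2  20.9  67.2] [ 1.8e+02 -1.0e-01 -0.0e+00] t 27.25 -> rows [-0.03 -0.    0.34] turn -0.0
```

```bash
python3 -m creep '{"plan":[[0.4,0,0,0.1,0],[0.4,0,0,0.2,0],[0.4,0,0,0.26,0],[0.4,0,0,0.29,0],[0.4,0,0,0.29,0],[0.4,0,0,0.29,0]]}'
python3 -m creep '{"plan":[[0.4,0,0,0.02,0],[0.4,0,0,0.04,0],[0.4,0,0,0.04,0]]}'
```

```text
time_s: 27.75
tcp_pos: [517.3, 20.9, 57.3]
tcp_rot: [180.0, 0.0, 0.0]
ft_force: [-0.0, -0.3, -2.6]
finger_gap: 0.501
grip_force: 20.0
time_s: 28.0
tcp_pos: [517.7, 20.9, 57.0]
tcp_rot: [180.0, -0.0, -0.0]
ft_force: [-2.9, -0.3, 8.1]
finger_gap: 0.502
grip_force: 20.0
```

```bash
python3 -m creep '{"plan":[[0.7,0,0,0,0],[1,0,0,0,0],[1,0,0,0,0],[1,0,0,0,0],[1,0,0,0,0],[1,0,0,-0.5,0],[1,0,0,-1.4,0],[1,0,0,-2.5,0],[1,0,0,-3.6,0],[1,0,0,-4.6,0],[1,0.3,-1,-5,0],[1,0.6,-2,-5,0],[1,0.9,-3,-5,0],[1,0.92,-3.33,-5,0],[1,0.92,-3.33,-5,0],[1,0.92,-3.33,-5,0],[1,0.92,-3.33,-5,0],[1,0.92,-3.33,-5,0]]}'
python3 - <<'E'
from h import *
for n in ("wrist","top"):
    p,d,C=snap(n,n+"8"); P=cloud(d,C).reshape(-1,3)
    for nm,x,y,z0,z1 in [("bowl",447,22,28,45),("cap",517,21,85,110),("bottle",517,21,20,105),("liner",656,121,70,90),("lidk",451,306,76,90),("dropper",569,110,40,70)]:
        q=P[(np.hypot(P[:,0]-x,P[:,1]-y)<(32 if nm[0] in 'cb' else 42))&(P[:,2]>z0)&(P[:,2]<z1)]
        if len(q)>20: print(n,nm,len(q),((q.max(0)+q.min(0))/2).round(1),np.ptp(q,0).round(1), np.median(q[:,2]).round(1))
go(656.5,121,72,0)
cv2.imwrite("pics/t8c.png",cv2.resize(cv2.imread("pics/top8.png")[130:340,150:510],None,fx=2,fy=2,interpolation=2))
E
```

```text
time_s: 29.5
tcp_pos: [544.9, 119.0, 206.0]
tcp_rot: [180.0, 0.0, -0.1]
ft_force: [-0.9, 0.3, 0.2]
finger_gap: 0.999
grip_force: 0.0
wrist bowl 220 [446.   31.7  33.5] [60.9 43.8 10.5] 36.5
wrist cap 474 [518.9  21.1  94.9] [20.1 19.9 17.4] 101.0
wrist bottle 1796 [523.1  21.6  61.8] [35.5 42.8 83.6] 70.3
wrist liner 1152 [655.5 121.5  76.7] [56.1 56.2 13.3] 80.7
wrist dropper 378 [569.2 108.6  51.6] [24.3 23.  23.2] 59.7
top bowl 131 [447.   23.8  33.7] [60.2 60.2  9.5] 34.9
top cap 84 [518.3  22.9  96.2] [18.2 18.  12.9] 99.2
top bottle 302 [518.1  22.3  61.4] [43.9 42.2 82.5] 71.6
top liner 121 [656.7 121.4  76.8] [55.8 49.4 12.9] 78.5
top dropper 55 [569.5 109.   51. ] [19.7 15.5 21.8] 58.3
tcp [545.  119.5 206.2] [ 1.8e+02 -0.0e+00 -1.0e-01] t 29.6 -> rows [ 3.72 -0.06  4.47] turn -0.02
```

View pics/t8c.png

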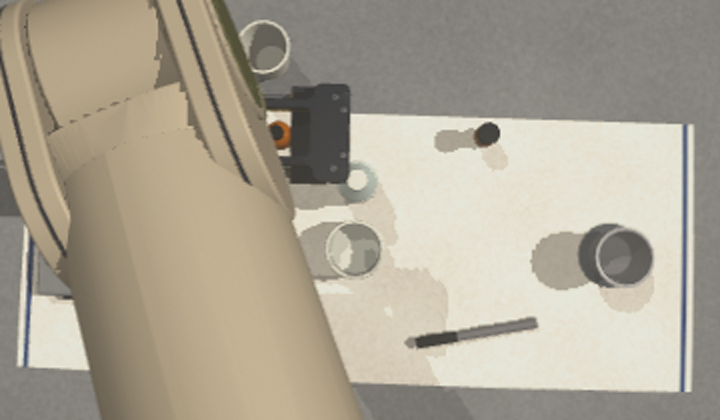

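The bottle stands directly behind the bowl (crop (357,183) and (353,249)), with a gap of about 17 mm. The amber bottles are untouched. Next is the liner cup.

```bash
python3 -m creep '{"plan":[[1,1,-0.06,0,0],[1,2.2,-0.06,0,0],[1,3.3,-0.06,0,0],[1,3.7,-0.06,0.5,0],[1,3.7,-0.06,1.4,0],[1,3.7,-0.06,2.4,0],[1,3.7,-0.06,3.4,0],[1,3.7,-0.06,4.1,0],[1,3.7,-0.06,4.4,0],[1,3.7,-0.06,4.45,0],[1,3.7,-0.06,4.45,0],[1,3.7,-0.06,4.45,0],[0.5,3.7,-0.06,4.45,0],[0.5,3.7,-0.06,4.45,0],[0.5,3.7,-0.06,4.45,0],[0.5,3.7,-0.06,4.45,0],[0.5,3.7,-0.06,4.45,0],[0.5,3.7,-0.06,4.45,0],[0.5,3.7,-0.06,4.45,0],[0.5,3.7,-0.06,4.45,0]]}' 12
python3 -m creep '{"plan":[[0.5,0,0,0,0],[0.5,0,0,0,0]]}'
```

```text
time_s: 31.27
tcp_pos: [656.0, 122.5, 72.7]
tcp_rot: [180.0, -0.0, -0.0]
ft_force: [-0.3, 0.2, 2.0]
finger_gap: 0.638
grip_force: 11.9
time_s: 31.43
tcp_pos: [656.1, 122.5, 72.8]
tcp_rot: [180.0, -0.0, -0.0]
ft_force: [0.2, -0.5, 0.7]
finger_gap: 0.637
grip_force: 11.9
```

Run:
```python
from h import *
s=dict(tcp_pos=[530.2,-258.75,207.1],tcp_rot=[180,0,0.05])
for nm,C in (("w7",cam("wrist",s)),("top8",cam("top")),("top0",cam("top"))):
    P=cloud(np.load(f"pics/{nm}.npy"),C); img=cv2.imread(f"pics/{nm}.png")
    m=(np.hypot(P[...,0]-442,P[...,1]+262)<40)&(P[...,2]>48)&(P[...,2]<60)
    q=P[m]; print(nm,len(q),"bbox",((q.max(0)+q.min(0))/2).round(1),np.ptp(q,0).round(1),"circ",circ(q[:,:2]))
    h=cv2.convexHull(q[:,:2].astype(np.float32))[:,0]; print("hull circ",circ(h))
go(442,-262.5,200,0)
```

```text
w7 565 bbox [ 442.  -263.1   53.1] [64.3 61.8 10. ] circ (array([ 442.97128282, -262.99745364]), np.float64(29.98924580307586))
hull circ (array([ 441.74165458, -263.09383518]), np.float64(31.933650187708075))
top8 209 bbox [ 442.8 -261.3   52.8] [63.1 64.7  9.6] circ (array([ 442.38748935, -260.51626813]), np.float64(29.7356106716021))
hull circ (array([ 442.56080064, -261.15266493]), np.float64(31.76204945451724))
top0 205 bbox [ 442.8 -260.8   52.4] [63.1 64.2  8.6] circ (array([ 442.45959832, -260.51800001]), np.float64(29.74327993640245))
hull circ (array([ 442.3348495 , -261.11286341]), np.float64(31.63834317784928))
tcp [656.1 122.5  72.8] [180.  -0.  -0.] t 31.4333 -> rows [-7.13 12.83 -4.24] turn -0.0
```

```bash
python3 -m creep '{"plan":[[0.5,0,0,-0.4,0],[0.5,0,0,-1.3,0],[0.5,0,0,-2.4,0],[0.5,0,0,-3.5,0],[0.5,-0.2,0.4,-4.2,0],[0.5,-0.7,1.3,-4.2,0],[0.5,-1.3,2.3,-4.2,0],[0.5,-1.9,3.4,-4.2,0],[0.5,-2.5,4.5,-4.2,0],[0.5,-3.1,5.6,-4.2,0],[0.5,-3.7,6.7,-4.2,0],[0.5,-4.3,7.8,-4.2,0],[0.5,-4.9,8.9,-4.2,0],[0.5,-5.5,10,-4.2,0],[0.5,-6.1,11,-4.2,0],[0.5,-6.6,11.9,-4.2,0],[0.5,-7,12.6,-4.2,0],[0.5,-7.13,12.84,-4.2,0],[0.5,-7.13,12.84,-4.2,0],[0.5,-7.13,12.84,-4.2,0]]}'
python3 -m creep '{"plan":[[0.5,0,0,0.5,0],[0.5,0,0,1.2,0],[0.5,0,0,1.8,0],[0.5,0,0,2,0],[0.5,0,0,2,0],[0.5,0,0,2,0],[0.5,0,0,2,0]]}'
python3 - <<'E'
from h import *
go(442.3,-262.6,79,0)
for n in ("top","scene"):
    p,d,C=snap(n,n+"9"); P=cloud(d,C).reshape(-1,3)
    q=P[(np.hypot(P[:,0]-442,P[:,1]+262)<34)&(P[:,2]>130)&(P[:,2]<145)]; print(n,len(q),((q.max(0)+q.min(0))/2).round(1) if len(q) else 0)
u=np.round(proj([442,-262,80],C)[0]).astype(int); print(u)
i=p[u[1]-75:u[1]+75,max(0,u[0]-100):u[0]+100,::-1]; cv2.imwrite("pics/s9c.png",cv2.resize(i,None,fx=4,fy=4,interpolation=2))
E
```

```text
time_s: 33.1
tcp_pos: [442.6, -261.8, 199.1]
tcp_rot: [-180.0, -0.0, 0.0]
ft_force: [0.3, 0.5, -1.4]
finger_gap: 0.637
grip_force: 12.0
time_s: 33.68
tcp_pos: [443.0, -262.4, 139.9]
tcp_rot: [180.0, -0.1, 0.0]
ft_force: [0.8, 0.1, -0.7]
finger_gap: 0.634
grip_force: 12.0
tcp [ 443.  -262.4  139.9] [ 1.8e+02 -1.0e-01  0.0e+00] t 33.6833 -> rows [-0.03  0.01  2.03] turn 0.01
top 0 0
scene 246 [ 445.1 -262.3  137.4]
[194 194]
```

View pics/s9c.png

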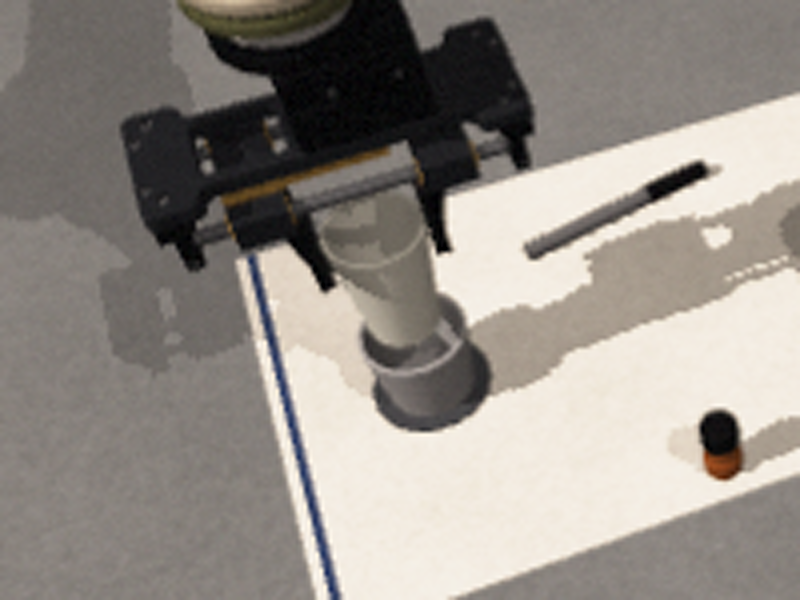

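The cup hangs upright over the pot: its foot is near (405,340) in the crop, inside the rim at (415,335). I'll lower it in steps and watch the force.

```bash
python3 -m creep '{"plan":[[0.5,-0.02,0,0.3,0],[0.5,-0.02,0,0.6,0],[0.5,-0.02,0,0.9,0],[0.5,-0.02,0,1.2,0],[0.5,-0.02,0,1.45,0],[0.5,-0.02,0,1.6,0],[0.5,-0.02,0,1.6,0],[0.5,-0.02,0,1.6,0],[0.5,-0.02,0,1.6,0]]}'
```

```text
time_s: 34.53
tcp_pos: [441.7, -262.7, 91.0]
tcp_rot: [180.0, -0.0, -0.0]
ft_force: [0.1, -0.2, -0.3]
finger_gap: 0.639
grip_force: 12.0
```

```bash
python3 -m creep '{"plan":[[0.5,0,0,0.08,0],[0.5,0,0,0.16,0],[0.5,0,0,0.22,0],[0.5,0,0,0.22,0],[0.5,0,0,0.22,0],[0.5,0,0,0.22,0]]}'
```

```text
time_s: 35.03
tcp_pos: [441.4, -262.6, 84.1]
tcp_rot: [180.0, -0.0, 0.0]
ft_force: [0.1, 0.1, -0.3]
finger_gap: 0.638
grip_force: 12.0
```

```bash
python3 -m creep '{"plan":[[0.5,0.02,0,0.05,0],[0.5,0.02,0,0.1,0],[0.5,0.02,0,0.13,0],[0.5,0.02,0,0.15,0],[0.5,0.02,0,0.15,0]]}'
```

```text
time_s: 35.45
tcp_pos: [442.1, -262.4, 79.4]
tcp_rot: [-180.0, 0.0, 0.0]
ft_force: [-0.2, 1.3, 0.4]
finger_gap: 0.637
grip_force: 11.9
```

```bash
python3 -m creep '{"plan":[[0.5,0,0,0.02,0],[0.5,0,0,0.04,0],[0.5,0,0,0.04,0]]}'
```

```text
time_s: 35.7
tcp_pos: [442.3, -262.6, 78.7]
tcp_rot: [180.0, -0.0, 0.0]
ft_force: [0.2, 4.0, 3.8]
finger_gap: 0.635
grip_force: 11.8
```

```bash
python3 -m creep '{"plan":[[0.8,0,0,0,0],[1,0,0,0,0],[1,0,0,0,0],[1,0,0,0,0],[1,0,0,0,0],[1,0,0,-0.4,0],[1,0,0,-1.2,0],[1,0,0,-2.2,0],[1,0,0,-3.3,0],[1,0,0,-4.5,0],[1,0,1,-5.5,0],[1,0,2.3,-5.5,0],[1,0,3.6,-5.5,0],[1,0,4.9,-5.5,0],[1,0,6.2,-5.5,0],[1,0,7.5,-5.5,0],[1,0,8,-5.5,0],[1,0,8,-5.5,0],[1,0,8,-5.5,0]]}'
python3 - <<'E'
from h import *
for n in ("top","scene"):
    p,d,C=snap(n,n+"10"); P=cloud(d,C).reshape(-1,3)
    for nm,x,y,z0,z1 in [("liner",442,-262,75,100),("potrim",442,-262,50,57),("bowl",447,22,28,45),("cap",517,21,85,110),("lidk",451,306,76,90),("liddisc",451,306,55,63),("dropper",569,110,40,70),("vial",573,-118,30,60)]:
        q=P[(np.hypot(P[:,0]-x,P[:,1]-y)<(32 if nm in('cap','bowl') else 40))&(P[:,2]>z0)&(P[:,2]<z1)]
        if len(q)>20: print(n,nm,len(q),((q.max(0)+q.min(0))/2).round(1),np.ptp(q,0).round(1), np.median(q[:,2]).round(1), np.percentile(q[:,2],95).round(1))
cv2.imwrite("pics/s10c.png",cv2.resize(p[100:300,140:470,::-1],None,fx=2.4,fy=2.4,interpolation=2))
E
```

```text
time_s: 37.28
tcp_pos: [441.6, -503.1, 243.5]
tcp_rot: [-180.0, 0.0, -0.1]
ft_force: [1.3, 0.6, 0.4]
finger_gap: 0.999
grip_force: 0.0
top liner 207 [ 443.3 -260.8   81.8] [54.7 56.1 13.5] 84.0 87.1
top potrim 145 [ 442.8 -256.3   53.5] [63.1 54.4  6.8] 53.7 56.3
top bowl 131 [446.1  23.8  34. ] [62.  60.1 11.5] 35.1 37.7
top cap 84 [518.3  22.9  96.1] [18.3 18.1 12.3] 99.3 101.1
top lidk 59 [450.5 305.7  81. ] [14.6 16.7  8.9] 80.5 83.6
top liddisc 551 [449.9 307.1  59. ] [57.6 60.8  7.8] 58.3 60.7
top dropper 66 [568.4 109.8  50.9] [21.7 21.4 21.8] 58.0 60.9
top vial 99 [ 572.6 -118.2   39.1] [22.8 22.6 16.6] 43.6 46.1
scene liner 218 [ 444.6 -262.5   81.8] [56.6 55.8 13.6] 83.3 87.4
scene potrim 161 [ 448.1 -262.7   53.6] [56.1 63.1  6.8] 54.2 56.4
scene bowl 130 [446.8  22.3  33.6] [62.1 62.7 11. ] 34.5 37.6
scene cap 75 [519.8  20.   93.6] [22.  19.9 17.1] 98.9 101.4
scene lidk 31 [450.8 305.5  80.4] [18.1 17.2  8.7] 81.1 84.2
scene liddisc 248 [451.  306.2  58.9] [61.3 63.9  7.4] 58.8 61.0
scene dropper 66 [572.6 106.3  51.4] [21.4 17.5 22.7] 55.7 61.0
scene vial 101 [ 575.4 -120.7   39.6] [24.  22.8 18.7] 44.5 46.9
```

View pics/s10c.png

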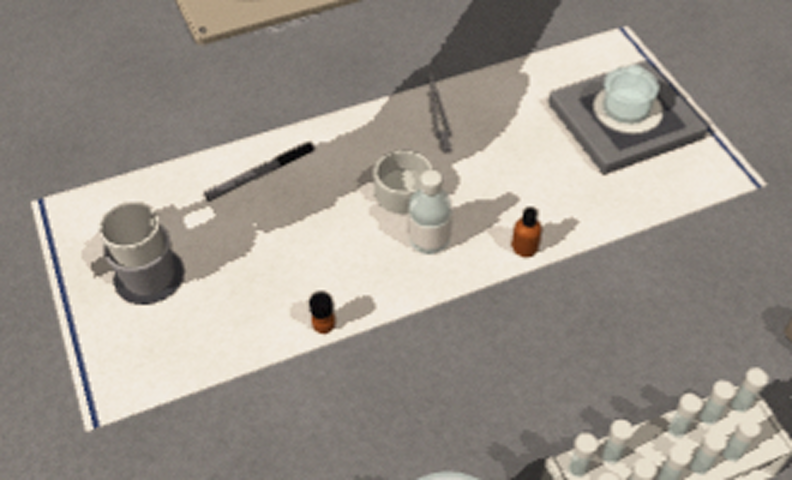

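View pics/top10.png

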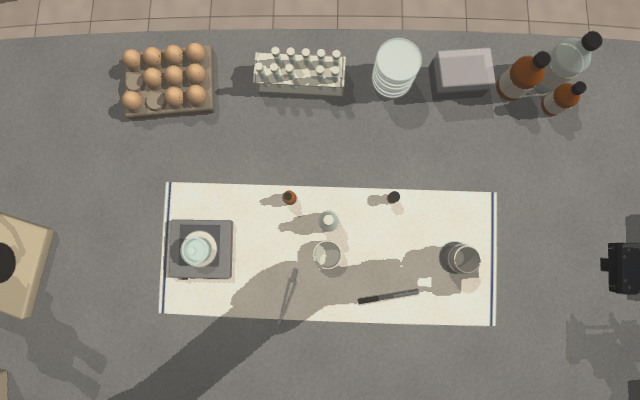

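Everything is in place. The lidded dish sits on the disc at top (198,250), the bowl is at (327,255) with the bottle behind it at (328,220), and the liner is home in the pot at (461,258), rim about 31 mm above the pot's. The amber bottles have not moved.

```bash
python3 -c "
from cell import env
print(env.close_job())"
```

```text
the job is handed in; nothing more can be done
None
```

The job is done and handed in at about 37 s: the lidded dish is on the light plate, the bowl midway to the waste pot, the saline bottle about 17 mm behind the bowl, the liner cup fully home after a press of about 4 N, and the amber bottles where they were (the hand-in returned no verdict).

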